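Shim the rocking balance

TASK

The bench balance rocks because its front left foot, the one under the red knob, is too short. Push the orange wedge shim, nose first, under that foot until the balance stands level and no longer rocks, stop there, and leave it so. Only push the shim along the bench with the fingertips: do not pick it up, do not push or shift the balance itself, and leave the jars, the cork ring and the mould tray where they are.

Things in the scene. Friction and masses are not known exactly. Their poses are not given: they have to be found in the camera images.
- balance: White bench balance, loose, about 2 kg, housing 190 x 185 mm, pan top 89 mm high, on four domed rubber feet at x = +-80, y = +-115 mm. Origin: centre of its underside, at bench level; x from front (display) to back, y to its left, z vertical when level. At first it leans 3.5 degrees onto the short foot and the back right foot hangs 8 mm in the air. It slides if pushed hard.
- short_foot (a point): Lowest point of the short front left foot (dome of 12 mm radius, below the 26 mm wide red knob); axes as the balance's. It touches the bench at first and is 8 mm up when the balance is level. The grey ear over it is 30 mm above the bench when level, about 22 mm at first, so the shim's front passes below.
- shim: Loose orange wedge, 60 g, 90 mm long (x), 54 mm wide (y). Flat underside; top slopes evenly from 1 mm thick at the nose (+x) to 19 mm at the upright rear face. Origin: centre of its underside. Starts in front of the balance, nose roughly towards the short foot. Level when the foot's centre is over a spot 34 mm behind the nose; further lifts that corner too high. Friction holds it when let go.
- shim_rear (a point): Middle of the shim's upright rear face (54 mm wide, 19 mm high), the face to push on, 9.5 mm above the bench; axes as the shim's.
- shim_nose (a point): Middle of the shim's nose edge, at bench level; axes as the shim's.
- jar_a: Loose sample jar with a white lid and pale contents, 60 mm diameter, 70 mm high; origin: centre of its underside.
- jar_b: Loose sample jar with a white lid and brown contents, 60 mm diameter, 70 mm high; origin: centre of its underside.
- cork_ring: Loose cork ring, 72 mm outer diameter, 30 mm high; origin: centre of its underside.
- mould: Loose dark mould tray with square cells, 110 x 200 mm, 22 mm high; origin: centre of its underside.
Not all that is in view belongs to the job. Of the things that look like the shim, take the one that is farthest from the robot's base at the start.

How it is judged:
By the outcome, as a careful person would: the job done as asked, in the order asked, and still so for the second after the job is handed in, with the robot touching nothing.
It also fails if it takes over 56 s, if anything falls off the work surface, if the arm or the gripper's body presses on something with over 40 N, if the wrist force passes 120 N, or if a joint passes its speed limit or range.

ROBOT

A 6-joint arm with a two-finger parallel gripper is mounted at the origin on the work surface. World frame = base frame: x ahead of the robot, y to its left, z up, the work surface at z = 0. Lengths are in mm, angles in rad, forces in N, time in s.
With the tool pointing down it reaches from about 350 to 975 mm from the base axis. Payload 7.1 kg.
Tool frame: the origin (TCP) lies at the very end of the fingers, on their centre line; the grasp point (between the pads) lies 19 mm behind it (ctrl.pinch_z is the distance from the TCP to the grasp point, in mm); z points along the fingers, y is the direction in which the jaws open and shut (so a half turn about z gives the same grasp; the last joint's range is limited). The gripper opens to 88 mm and grips with 3 to 60 N. Pads are 20 mm wide; open, the fingers measure 115 mm over their backs; the gripper's body (75 mm by 178 mm) begins 61 mm behind the grasp point.
Start: joints at [1.085, 0.423, 1.63, -0, 1.089, -0.019], TCP at [281.237, 558.131, 222.675] pointing down, gripper open.
Joint ranges: [-3, 3], [-0.9, 2.11], [0.09, 2.58], [-1.31, 4.45], [0.11, 2.69], [-2.54, 2.54]. Speed limits (rad/s): [2.39, 2.39, 3.01, 3.14, 3.14, 3.14].

INTERFACE

Orientations are given as a rotation vector (axis times angle).
In Python, from workcell import ctrl gives the robot as it stands.
- The arm moves only by the shell command python3 -m inch 'ROWS' [OPENING]. ROWS is JSON, a list of rows, each an object with "xyz": the shift along the tool's x, y, z in cm, a list of three; "spin": the turn about the tool's z in degrees. A call has 1 to 20 rows; each row is the pose to reach, as a shift and turn from the pose measured when the call began, along the tool's axes at that moment; what a row does not reach only later rows make up. A row lasts 1/10 s, in which the tool goes at most 50 mm and 8.59 degrees, less where a joint would pass 70% of its speed; a pose out of reach is approached as far as the arm can. A call with a gripper value outside its range is refused whole. OPENING is the closure, from 0 (fully open) to 1 (shut), set as the call begins (- or left out, the last holds). The fingers move at their own pace and stop on an object; the grip force is fixed at half the most. Time passes only in rows, so rows that repeat a pose let the fingers close. It gives the time, the measured TCP pose, the force and the opening at its end, in the units of the state.
- ctrl.get_obs(): the state, without advancing time (a new reading comes with each control period).
- ctrl.get_image(name): name is "scene" or "top"; returns the picture (384x512x3 uint8, red, green, blue); there is no depth.
- ctrl.camera_info(name): a dict with "camera_matrix" (3x3 intrinsics, pixels), "R" (3x3) and "t" (3): a world point X has camera coordinates R X + t. Camera axes: x right, y down, z forward; pixel columns grow to the right and rows downward; lengths in mm; the calibration is good to about 2 mm. A picture is of the moment at which its call begins. camera_info takes no time and is no camera call.
- ctrl.close_job(): hands the job in, once; it reports no verdict.
The state is a dict: "t": time; "qpos": joint angles; "qvel": joint speeds; "joint_torque": joint torques, N m; "ee_pos": TCP position; "orientation": TCP orientation; "ft_force": force on the tool from outside, world axes, zero at the start; "moment": the same for the moment, N m; "width": finger opening in mm.
Only numpy, scipy, OpenCV 4.12 (cv2) and the standard library are available. Lean on these libraries where they do the work, as an engineer would, in place of code of your own. Each camera call takes 0.05 s, during which the arm holds its last target. There are 200 camera calls.

## Working session

There is one attempt and no reset: what is moved stays moved. The work goes in short steps, Python scripts to look and compute and a shell command to move; the robot and the scene stay as the last step left them, time stands still between calls to the robot, and variables do not carry over. Pictures are saved under pics/ and viewed, about 8 in all and at most 12, crops included, and the job is handed in when it is done.

```bash
mkdir -p pics
python3 - <<'E'
from workcell import ctrl
import cv2
for n in("scene","top"):
    im=ctrl.get_image(n); cv2.imwrite(f"pics/{n}0.png",im[:,:,::-1]); c=ctrl.camera_info(n); print(n,c["camera_matrix"],c["R"],c["t"])
o=ctrl.get_obs();print(o["t"],o["ee_pos"],o["orientation"],o["ft_force"],o["width"])
E
```

```text
scene [[423.21028638   0.         252.36483315]
 [  0.         423.21028638 190.887425  ]
 [  0.           0.           1.        ]] [[ 0.72653283  0.68697689 -0.01458768]
 [ 0.37264329 -0.41175909 -0.83161976]
 [-0.57731017  0.59876305 -0.55515383]] [-352.94148494 -160.56905979 1424.92722868]
top [[352.66117313   0.         259.20564501]
 [  0.         352.66117313 195.6878187 ]
 [  0.           0.           1.        ]] [[-0.02896307 -0.99942087  0.01786245]
 [-0.98892787  0.02604789 -0.14609301]
 [ 0.14554312 -0.02189597 -0.98910958]] [-38.16711616 519.54308826 937.6162217 ]
0.1 [281.01392012 557.71670545 221.96677711] [-7.26500293e-01 -3.05610772e+00  2.07410098e-03] [-0.36174772 -0.09463621  0.52207025] 87.72257982360595
```

View pics/scene0.png

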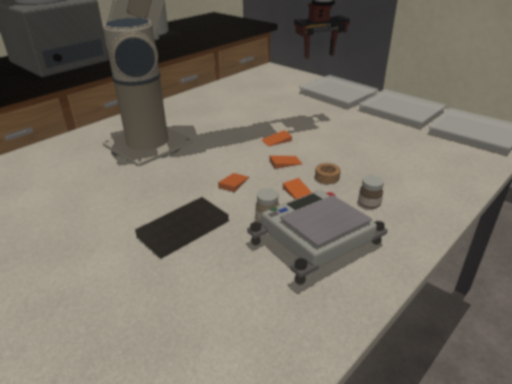

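View pics/top0.png

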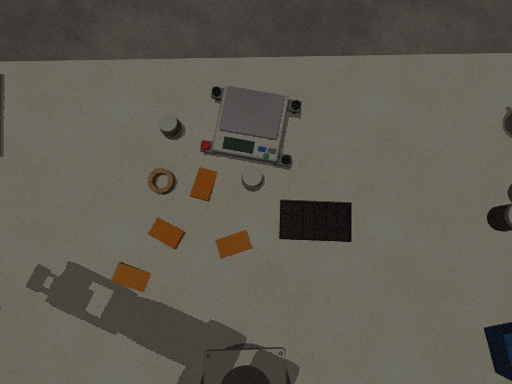

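The top view shows the red knob at about (206,146) and four orange wedges. The one at (204,184) is the farthest from the base and is just in front of the knob. The cork ring is at (161,181) and the jars are at (170,122) and (252,178).

```bash
cat > h.py <<'E'
import numpy as np,cv2
from workcell import ctrl
def ray(n,uv,z):
    c=ctrl.camera_info(n);K,R,t=map(np.array,(c["camera_matrix"],c["R"],c["t"]))
    d=R.T@np.linalg.inv(K)@[uv[0],uv[1],1];o=-R.T@t
    return (o+d*(z-o[2])/d[2]).round(1)
def tri(uvs):
    A=np.zeros((3,3));b=np.zeros(3)
    for n,uv in uvs.items():
        c=ctrl.camera_info(n);K,R,t=map(np.array,(c["camera_matrix"],c["R"],c["t"]))
        d=R.T@np.linalg.inv(K)@[uv[0],uv[1],1];d/=np.linalg.norm(d);P=np.eye(3)-np.outer(d,d);A+=P;b+=P@(-R.T@t)
    return np.linalg.solve(A,b).round(1)
def blobs(im,lo,hi,amin):
    h=cv2.cvtColor(im,cv2.COLOR_RGB2HSV);m=cv2.inRange(h,lo,hi)
    return [c for c in cv2.findContours(m,cv2.RETR_EXTERNAL,cv2.CHAIN_APPROX_NONE)[0] if cv2.contourArea(c)>=amin]
def orange(im):return blobs(im,(5,150,80),(16,255,255),30)
def red(im):return blobs(im,(170,140,60),(180,255,255),5)+blobs(im,(0,140,60),(4,255,255),5)
def pic(n,f,x,y,w,h,s):
    im=ctrl.get_image(n);cv2.imwrite(f,cv2.resize(im[y:y+h,x:x+w,::-1],None,fx=s,fy=s,interpolation=cv2.INTER_CUBIC));return im
E
python3 - <<'E'
from h import *
for n,b in(("top",(140,75,175,145,4)),("scene",(210,120,190,170,4))):
    im=pic(n,f"pics/{n}1.png",*b)
    for nm,f in(("or",orange),("red",red)):
        for c in f(im):
            r=cv2.minAreaRect(c);m=cv2.moments(c)
            print(n,nm,np.round((m['m10']/m['m00'],m['m01']/m['m00']),1),np.round(r[1],1),"box",cv2.boxPoints(r).round(1).tolist(),
             "quad",cv2.approxPolyDP(c,3,True)[:,0].tolist())
E
```

```text
top or [130.4 277. ] [34.8 20.2] box [[110.69999694824219, 280.8999938964844], [117.0999984741211, 261.70001220703125], [150.10000610351562, 272.70001220703125], [143.6999969482422, 291.8999938964844]] quad [[118, 263], [111, 280], [143, 291], [149, 273]]
top or [232.9 243.9] [19.1 32.1] box [[214.5, 240.1999969482422], [244.8000030517578, 229.6999969482422], [251.10000610351562, 247.6999969482422], [220.8000030517578, 258.20001220703125]] quad [[244, 230], [216, 240], [221, 257], [250, 247]]
top or [165.5 232.7] [30.1 19.7] box [[147.60000610351562, 233.6999969482422], [157.3000030517578, 216.5], [183.5, 231.3000030517578], [173.89999389648438, 248.5]] quad [[157, 218], [148, 233], [174, 248], [183, 231]]
top or [203.1 183.6] [18.7 30.4] box [[189.39999389648438, 194.8000030517578], [199.0, 166.0], [216.6999969482422, 171.89999389648438], [207.10000610351562, 200.6999969482422]] quad [[200, 167], [190, 195], [206, 200], [216, 172]]
top red [204.4 145. ] [8. 8.] box [[201.0, 141.0], [209.0, 141.0], [209.0, 149.0], [201.0, 149.0]] quad [[202, 141], [201, 147], [207, 148], [207, 142]]
scene or [296.3 188.1] [23.3 15.6] box [[282.5, 185.5], [293.5, 174.5], [310.0, 191.0], [299.0, 202.0]] quad [[284, 184], [295, 197], [309, 192], [298, 179]]
scene or [232.3 181.5] [13.5 26.9] box [[218.10000610351562, 182.8000030517578], [241.10000610351562, 168.89999389648438], [248.10000610351562, 180.5], [225.0, 194.39999389648438]] quad [[246, 177], [233, 174], [220, 186], [234, 189]]
scene or [284.3 160.8] [ 9. 28.] box [[271.0, 157.0], [299.0, 157.0], [299.0, 166.0], [271.0, 166.0]] quad [[271, 157], [276, 166], [299, 163], [295, 157]]
scene or [276.9 138. ] [ 9.2 26.6] box [[262.3999938964844, 138.1999969482422], [287.6000061035156, 129.8000030517578], [290.5, 138.5], [265.29998779296875, 146.89999389648438]] quad [[290, 137], [284, 131], [263, 140], [271, 144]]
```

View pics/top1.png

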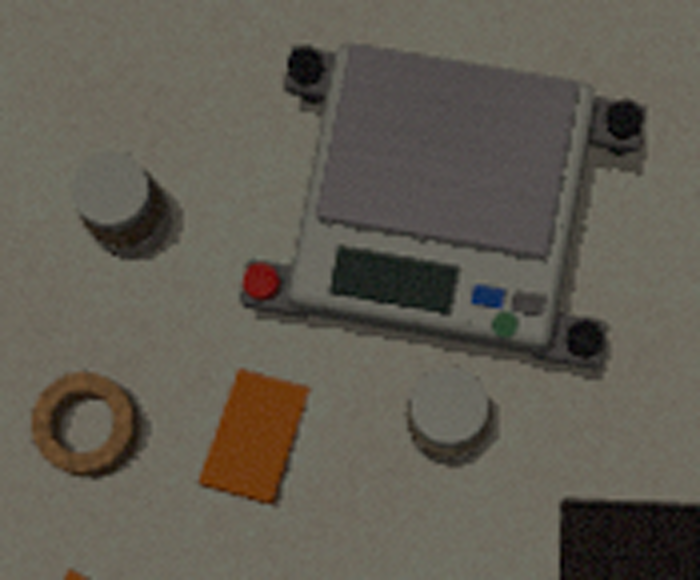

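View pics/scene1.png

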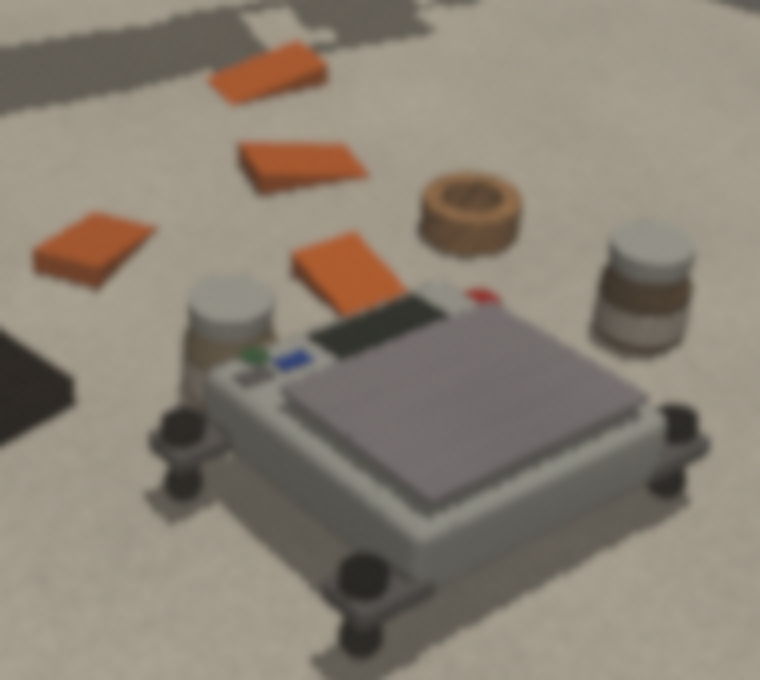

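The crops confirm that the shim's nose faces the balance and its rear faces the robot. The red knob is at top (205.3,145.5) and scene (331,194). The cork ring is 35 mm or so to the left of the shim, and jar_a is to the right.

Run:
```python
from h import *
print("knob tri",tri(dict(top=(205.4,145.5),scene=(330.8,194.2))),"z40",ray("top",(205.4,145.5),40))
# other knobs
print("FR",tri(dict(top=(140+584/4,75+338/4),scene=(210+183/4,120+428/4))))
print("BL",tri(dict(top=(140+306/4,75+66/4),scene=(210+678/4,120+420/4))))
print("BR",tri(dict(top=(140+625/4,75+120/4),scene=(210+365/4,120+578/4))))
nl=ray("top",(199.6,167.5),1);nr=ray("top",(217,171.7),1);rl=ray("top",(190,196),19);rr=ray("top",(208.5,200.5),19)
print("nose",nl,nr,"rear",rl,rr)
N=(nl+nr)/2;R=(rl+rr)/2
d=N-R;print("noseM",N,"rearM",R,"len",np.hypot(*d[:2]),"w",np.linalg.norm(nl-nr),np.linalg.norm(rl-rr),"yaw",np.degrees(np.arctan2(d[1],d[0])))
print("scene rear-left/right top", ray("scene",(210+292/4,120+255/4),19),ray("scene",(210+355/4,120+234/4),19),"noseL",ray("scene",(210+406/4,120+290/4),1))
print("cork",ray("top",(140+84/4,75+422/4),30),"jarA?",ray("top",(140+450/4,75+405/4),70),"jarB",ray("top",(140+110/4,75+190/4),70))
```

```text
knob tri [665.3  96.1  46.4] z40 [664.8  94.8  40. ]
FR [ 617.6 -129.    48.4]
BL [821.8  62.2  50.6]
BR [ 773.6 -163.2   56.3]
nose [611.  117.1   1. ] [597.3  66.9   1. ] rear [525.4 141.7  19. ] [511.2  89.9  19. ]
noseM [604.15  92.     1.  ] rearM [518.3 115.8  19. ] len 89.08794811869899 w 52.035853024621396 53.71107893163195 yaw -15.494848599138622
scene rear-left/right top [518.6  88.8  19. ] [533.9 139.4  19. ] noseL [587.5 128.9   1. ]
cork [569.7 220.6  30. ] jarA? [567.1 -35.3  70. ] jarB [723.6 194.3  70. ]
```

```bash
cat >> h.py <<'E'
from scipy.spatial.transform import Rotation as Ro
def to(*targets):
    """targets (x,y,z,yaw deg of pushing direction = -tool x) -> shift cm in current tool axes, spin deg"""
    o=ctrl.get_obs();R=Ro.from_rotvec(o["orientation"]).as_matrix();p=np.array(o["ee_pos"])
    cur=np.degrees(np.arctan2(-R[1,0],-R[0,0]))
    print("now t",round(o["t"],2),p.round(1),"yaw",round(cur,2),"F",np.round(o["ft_force"],1),"w",round(o["width"],1),"tilt",R[2].round(3))
    for t in targets: print(t,"->",(R.T@(np.array(t[:3])-p)/10).round(2),"spin",round(-(t[3]-cur),1))
E
python3 - <<'E'
from h import *
u=np.array([np.cos(np.radians(-15.5)),np.sin(np.radians(-15.5))])
a=np.array([518.3,115.8])-40*u
to((*a,150,-15.5),(*a,30,-15.5),(*a,5,-15.5))
print(ray("top",(183,231),19),ray("top",(174,248),19),ray("top",(244,230),19))
E
```

```text
now t 0.2 [281.1 557.9 222.2] yaw -26.75 F [ 0.1 -0.  -0.8] w 87.6 tilt [ 0.    -0.001 -1.   ]
(np.float64(479.75478187165504), np.float64(126.48953504313027), 150, -15.5) -> [-37.15 -29.57   7.25] spin -11.2
(np.float64(479.75478187165504), np.float64(126.48953504313027), 30, -15.5) -> [-37.15 -29.56  19.25] spin -11.2
(np.float64(479.75478187165504), np.float64(126.48953504313027), 5, -15.5) -> [-37.15 -29.56  21.75] spin -11.2
[427.8 161.1  19. ] [381.9 185.7  19. ] [425.8  -7.9  19. ]
```

```bash
python3 -m inch '[{"xyz":[-4,-3,0.8],"spin":-2},{"xyz":[-8,-6.4,1.6],"spin":-4},{"xyz":[-12,-9.5,2.4],"spin":-6},{"xyz":[-16,-12.7,3.2],"spin":-8},{"xyz":[-20,-15.9,4],"spin":-10},{"xyz":[-24,-19.1,4.8],"spin":-11.2},{"xyz":[-28,-22.3,5.6],"spin":-11.2},{"xyz":[-32,-25.5,6.4],"spin":-11.2},{"xyz":[-35.5,-28.2,7],"spin":-11.2},{"xyz":[-37.15,-29.57,7.25],"spin":-11.2},{"xyz":[-37.15,-29.57,10],"spin":-11.2},{"xyz":[-37.15,-29.57,13],"spin":-11.2},{"xyz":[-37.15,-29.57,16],"spin":-11.2},{"xyz":[-37.15,-29.57,18],"spin":-11.2},{"xyz":[-37.15,-29.57,19.25],"spin":-11.2},{"xyz":[-37.15,-29.57,19.25],"spin":-11.2},{"xyz":[-37.15,-29.57,19.25],"spin":-11.2}]' 0.73
python3 - <<'E'
from h import *
im=pic("top","pics/top2.png",140,75,175,145,4)
to((479.7,126.5,5,-15.5))
E
```

```text
t: 1.9
ee_pos: [480.0, 126.6, 30.3]
orientation: [-0.425, -3.113, 0.001]
ft_force: [-0.0, -0.5, 0.4]
width: 23.8
now t 1.95 [480.3 126.6  30.7] yaw -15.54 F [ 0.4 -0.6  0.3] w 23.7 tilt [-0.001 -0.    -1.   ]
(479.7, 126.5, 5, -15.5) -> [ 0.06 -0.03  2.57] spin -0.0
```

View pics/top2.png

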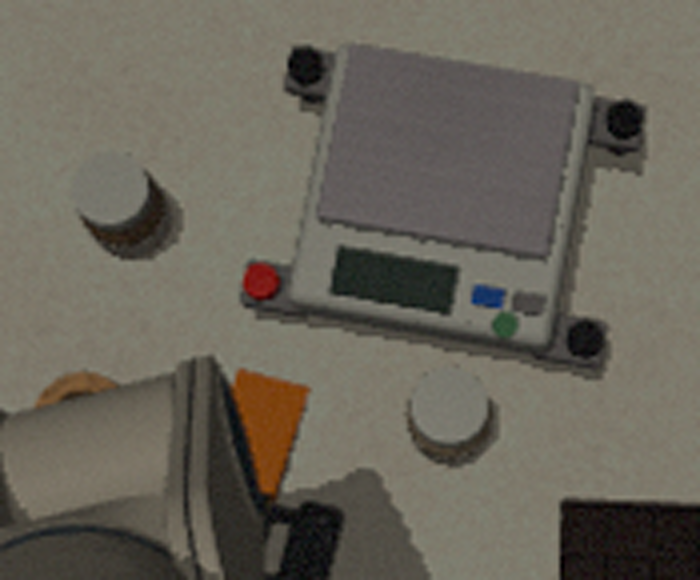

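Arm is in place behind the shim, but it hides the shim's rear from the top camera. The nose edge (crop 238–308, 370–388) and the knob stay visible. Next I lower the tool and push about 4 mm past the expected contact point.

```bash
python3 -m inch '[{"xyz":[0,0,1],"spin":0},{"xyz":[0,0,2],"spin":0},{"xyz":[0,0,2.55],"spin":0},{"xyz":[0,0,2.55],"spin":0},{"xyz":[-0.7,0,2.55],"spin":0},{"xyz":[-1.4,0,2.55],"spin":0},{"xyz":[-2,0,2.55],"spin":0},{"xyz":[-2.4,0,2.55],"spin":0},{"xyz":[-2.8,0,2.55],"spin":0},{"xyz":[-3.1,0,2.55],"spin":0},{"xyz":[-3.4,0,2.55],"spin":0},{"xyz":[-3.4,0,2.55],"spin":0},{"xyz":[-3.4,0,2.55],"spin":0}]'
cat > look.py <<'E'
import sys
from h import *
i=sys.argv[1]
a=ctrl.get_image("top");b=ctrl.get_image("scene")
A=cv2.resize(a[140:205,180:250,::-1],None,fx=6,fy=6,interpolation=cv2.INTER_CUBIC)
B=cv2.resize(b[155:250,250:345,::-1],None,fx=4,fy=4,interpolation=cv2.INTER_CUBIC)
c=np.zeros((max(A.shape[0],B.shape[0]),A.shape[1]+B.shape[1],3),np.uint8);c[:A.shape[0],:A.shape[1]]=A;c[:B.shape[0],A.shape[1]:]=B
cv2.imwrite(f"pics/l{i}.png",c)
for c in orange(a):
    x,y,w,h=cv2.boundingRect(c)
    if 185<x+w/2<230 and y<205: print("top shim bbox",x,y,w,h,cv2.approxPolyDP(c,2,True)[:,0].tolist())
to()
E
python3 look.py 1
```

```text
t: 3.25
ee_pos: [513.1, 117.5, 5.3]
orientation: [0.425, 3.112, -0.001]
ft_force: [-0.3, 0.3, -0.4]
width: 23.5
top shim bbox 208 168 9 18 [[208, 168], [212, 185], [216, 170]]
now t 3.35 [513.  117.6   5.3] yaw -15.53 F [-0.1  0.2 -0.1] w 23.9 tilt [-0.001 -0.    -1.   ]
```

View pics/l1.png

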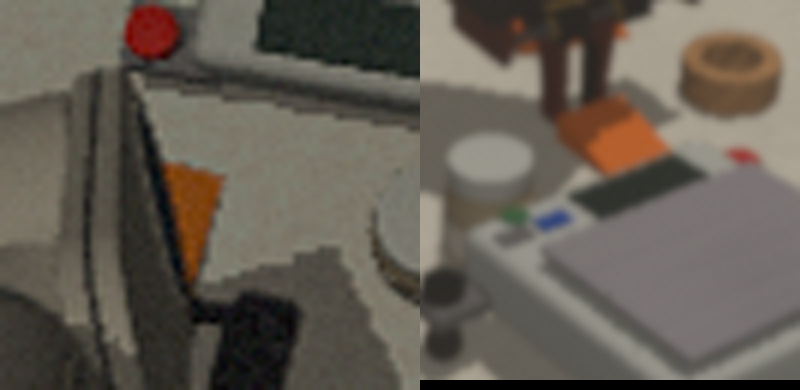

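The right nose corner moved from (217,171.7) to (217,169.7), about 5 mm, so the fingers are pushing the shim. Next I work out a turning push that points the shim at the foot, followed by a straight push.

Run:
```python
from h import *
from scipy.optimize import brentq
F=np.array([667,94.]);U=lambda d:np.array([np.cos(np.radians(d)),np.sin(np.radians(d))])
y0=-15.5;T=np.array([513,117.5]);C=T+55*U(y0);I=C+80*U(y0+90)
def pose(th): return I-80*U(y0+th+90)
f=lambda th:np.dot(F-pose(th),U(y0+th+90))
th=brentq(f,0,30);c=pose(th);y=y0+th
print("theta",th,"C",c,"along to level",np.dot(F-c,U(y))-11)
to(*[(*(pose(a)-55*U(y0+a)).round(1),5,y0+a) for a in np.linspace(0,th,6)[1:]],*[(*(c+(s-55)*U(y)).round(1),5,y) for s in (20,40,60)])
```

```text
theta 11.41353398437172 C [581.67779827 100.09571408] along to level 74.53967405818081
now t 3.35 [513.  117.6   5.3] yaw -15.53 F [-0.1  0.2 -0.1] w 23.9 tilt [-0.001 -0.    -1.   ]
(np.float64(515.5), np.float64(114.6), 5, np.float64(-13.217293203125656)) -> [-0.32 -0.22  0.03] spin -2.3
(np.float64(518.2), np.float64(111.8), 5, np.float64(-10.934586406251313)) -> [-0.66 -0.42  0.03] spin -4.6
(np.float64(521.0), np.float64(109.1), 5, np.float64(-8.651879609376968)) -> [-1.   -0.6   0.03] spin -6.9
(np.float64(523.8), np.float64(106.5), 5, np.float64(-6.369172812502624)) -> [-1.34 -0.78  0.03] spin -9.2
(np.float64(526.8), np.float64(104.0), 5, np.float64(-4.086466015628281)) -> [-1.69 -0.94  0.03] spin -11.4
(np.float64(546.8), np.float64(102.6), 5, -4.086466015628281) -> [-3.66 -0.54  0.03] spin -11.4
(np.float64(566.7), np.float64(101.2), 5, -4.086466015628281) -> [-5.61 -0.14  0.03] spin -11.4
(np.float64(586.7), np.float64(99.7), 5, -4.086466015628281) -> [-7.58  0.25  0.03] spin -11.4
```

```bash
python3 -m inch '[{"xyz":[-0.16,-0.11,0],"spin":-1.1},{"xyz":[-0.32,-0.22,0],"spin":-2.3},{"xyz":[-0.49,-0.32,0],"spin":-3.4},{"xyz":[-0.66,-0.42,0],"spin":-4.6},{"xyz":[-0.83,-0.51,0],"spin":-5.7},{"xyz":[-1.0,-0.6,0],"spin":-6.9},{"xyz":[-1.17,-0.69,0],"spin":-8},{"xyz":[-1.34,-0.78,0],"spin":-9.2},{"xyz":[-1.52,-0.86,0],"spin":-10.3},{"xyz":[-1.69,-0.94,0],"spin":-11.4},{"xyz":[-1.69,-0.94,0],"spin":-11.4},{"xyz":[-1.98,-0.88,0],"spin":-11.4},{"xyz":[-2.28,-0.82,0],"spin":-11.4},{"xyz":[-2.57,-0.76,0],"spin":-11.4},{"xyz":[-2.57,-0.76,0],"spin":-11.4}]'
python3 look.py 2
```

```text
t: 4.85
ee_pos: [536.5, 103.4, 5.4]
orientation: [0.113, 3.138, -0.001]
ft_force: [0.9, 0.3, -0.7]
width: 23.9
now t 4.95 [535.8 103.4   5.3] yaw -4.14 F [-0.2  0.8 -0.3] w 23.5 tilt [-0.001 -0.    -1.   ]
```

View pics/l2.png

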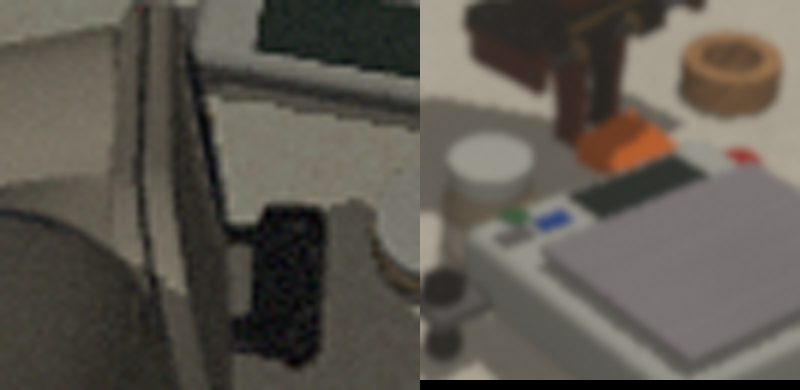

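The arm now hides the shim from the top camera, so I back off, swing aside for a clear look, and then return.

```bash
python3 -m inch '[{"xyz":[1.5,0,0],"spin":0},{"xyz":[3,0,0],"spin":0},{"xyz":[4,0,-3],"spin":0},{"xyz":[4,0,-7],"spin":0},{"xyz":[4,-4,-10],"spin":0},{"xyz":[4,-8,-11],"spin":0},{"xyz":[4,-12,-11],"spin":0},{"xyz":[4,-16,-11],"spin":0},{"xyz":[4,-20,-11],"spin":0},{"xyz":[4,-24,-11],"spin":0},{"xyz":[4,-27,-11],"spin":0},{"xyz":[4,-28,-11],"spin":0},{"xyz":[4,-28,-11],"spin":0}]'
python3 look.py 3
```

```text
t: 6.25
ee_pos: [475.5, -173.8, 115.4]
orientation: [0.117, 3.138, -0.001]
ft_force: [1.3, 0.4, -0.2]
width: 23.6
top shim bbox 194 158 21 30 [[197, 158], [194, 187], [212, 187], [214, 159]]
now t 6.35 [ 475.5 -172.1  115.2] yaw -4.15 F [-0.1  0.3  0.5] w 23.5 tilt [-0. -0. -1.]
```

View pics/l3.png

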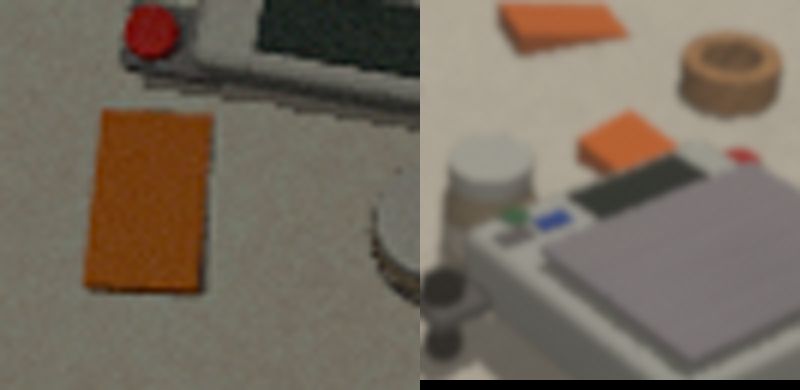

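Clear view. In crop pixels the nose edge runs (104,109)–(214,115), the rear edge (84,289)–(202,293), and the knob is at (152,32).

Run:
```python
from h import *
q=lambda x,y:((x+.5)/6-.5+180,(y+.5)/6-.5+140)
nl,nr,rl,rr=ray("top",q(104,109),1),ray("top",q(214,115),1),ray("top",q(84,289),19),ray("top",q(202,293),19)
N=(nl+nr)/2;R=(rl+rr)/2;d=(N-R)[:2];yaw=np.degrees(np.arctan2(d[1],d[0]))
print(nl,nr,rl,rr,"N",N,"R",R,"len",np.hypot(*d),"yaw",yaw,"w",nl-nr,rl-rr)
u=d/np.hypot(*d);C=(N+R)[:2]/2
for z in(44,46,48):print("knob",ray("top",q(152,32),z))
F=np.array([667,94.]);print("foot rel to C",(F-C)@u,(F-C)@[-u[1],u[0]])
```

```text
[640.2 124.8   1. ] [635.9  71.6   1. ] [548.7 131.7  19. ] [545.3  76.3  19. ] N [638.05  98.2    1.  ] R [547. 104.  19.] len 91.23454663667701 yaw -3.644888707213872 w [ 4.3 53.2  0. ] [ 3.4 55.4  0. ]
knob [665.3  95.6  44. ]
knob [664.7  95.4  46. ]
knob [664.1  95.1  48. ]
foot rel to C 74.77571820647869 -2.3510830919585834
```

The shim's yaw is −3.6° and its axis passes within 2.4 mm of the foot, so 64 mm of travel remain. I go back behind it.

Run:
```python
from h import *
to((505,106.5,115,-3.6),(505,106.5,5,-3.6),(536,104.6,5,-3.6))
```

```text
now t 6.35 [ 475.5 -172.1  115.2] yaw -4.15 F [-0.1  0.3  0.5] w 23.5 tilt [-0. -0. -1.]
(505, 106.5, 115, -3.6) -> [-9.300e-01  2.801e+01  2.000e-02] spin -0.5
(505, 106.5, 5, -3.6) -> [-0.93 28.01 11.02] spin -0.5
(536, 104.6, 5, -3.6) -> [-4.03 28.04 11.03] spin -0.5
```

```bash
python3 -m inch '[{"xyz":[-0.5,4,0],"spin":-0.5},{"xyz":[-0.93,8,0],"spin":-0.5},{"xyz":[-0.93,12,0],"spin":-0.5},{"xyz":[-0.93,16,0],"spin":-0.5},{"xyz":[-0.93,20,0],"spin":-0.5},{"xyz":[-0.93,24,0],"spin":-0.5},{"xyz":[-0.93,27,0],"spin":-0.5},{"xyz":[-0.93,28,2],"spin":-0.5},{"xyz":[-0.93,28,5],"spin":-0.5},{"xyz":[-0.93,28,8],"spin":-0.5},{"xyz":[-0.93,28,10],"spin":-0.5},{"xyz":[-0.93,28,11],"spin":-0.5},{"xyz":[-0.93,28,11],"spin":-0.5},{"xyz":[-1.9,28,11],"spin":-0.5},{"xyz":[-2.8,28,11],"spin":-0.5},{"xyz":[-3.4,28,11],"spin":-0.5},{"xyz":[-3.8,28,11],"spin":-0.5},{"xyz":[-3.8,28,11],"spin":-0.5}]'
python3 - <<'E'
from h import *
d=np.array([np.cos(np.radians(-5.7)),np.sin(np.radians(-5.7))])
p=np.array([536,104.6])
to(*[(*(p+s*d).round(1),5,-3.6) for s in(0,20,40,64)])
E
```

```text
t: 8.15
ee_pos: [534.8, 104.3, 5.8]
orientation: [0.101, 3.138, 0.0]
ft_force: [-0.7, -0.1, 0.3]
width: 24.0
now t 8.15 [534.8 104.3   5.8] yaw -3.67 F [-0.7 -0.1  0.3] w 24.0 tilt [-0.002  0.    -1.   ]
(np.float64(536.0), np.float64(104.6), 5, -3.6) -> [-0.12  0.04  0.08] spin -0.1
(np.float64(555.9), np.float64(102.6), 5, -3.6) -> [-2.11 -0.03  0.08] spin -0.1
(np.float64(575.8), np.float64(100.6), 5, -3.6) -> [-4.11 -0.1   0.08] spin -0.1
(np.float64(599.7), np.float64(98.2), 5, -3.6) -> [-6.51 -0.19  0.09] spin -0.1
```

```bash
python3 -m inch '[{"xyz":[-0.4,0,0.05],"spin":0},{"xyz":[-0.8,0,0.05],"spin":0},{"xyz":[-1.2,0,0.05],"spin":0},{"xyz":[-1.6,-0.01,0.05],"spin":0},{"xyz":[-2.0,-0.03,0.05],"spin":0},{"xyz":[-2.4,-0.04,0.05],"spin":0},{"xyz":[-2.8,-0.06,0.05],"spin":0},{"xyz":[-3.1,-0.07,0.05],"spin":0},{"xyz":[-3.1,-0.07,0.05],"spin":0}]'
python3 -m inch '[{"xyz":[-0.25,0,0],"spin":0},{"xyz":[-0.5,0,0],"spin":0},{"xyz":[-0.5,0,0],"spin":0}]'
python3 -m inch '[{"xyz":[-0.25,0,0],"spin":0},{"xyz":[-0.5,0,0],"spin":0},{"xyz":[-0.5,0,0],"spin":0}]'
python3 -m inch '[{"xyz":[-0.25,0,0],"spin":0},{"xyz":[-0.5,0,0],"spin":0},{"xyz":[-0.5,0,0],"spin":0}]'
python3 look.py 4
```

```text
t: 9.05
ee_pos: [563.4, 101.5, 4.9]
orientation: [-0.101, -3.137, 0.001]
ft_force: [-7.0, 0.6, 5.0]
width: 23.5
t: 9.35
ee_pos: [566.0, 101.0, 4.5]
orientation: [-0.1, -3.132, 0.002]
ft_force: [-7.4, 0.5, 3.5]
width: 24.1
t: 9.65
ee_pos: [568.5, 100.5, 4.0]
orientation: [-0.1, -3.126, 0.003]
ft_force: [-7.5, -0.2, 5.0]
width: 23.9
t: 9.95
ee_pos: [571.0, 100.1, 3.6]
orientation: [-0.1, -3.121, 0.004]
ft_force: [-7.8, 0.3, 5.7]
width: 23.8
now t 10.05 [571.  100.1   3.6] yaw -3.66 F [-7.1  0.3  5.1] w 23.8 tilt [ 0.019 -0.003 -1.   ]
```

View pics/l4.png

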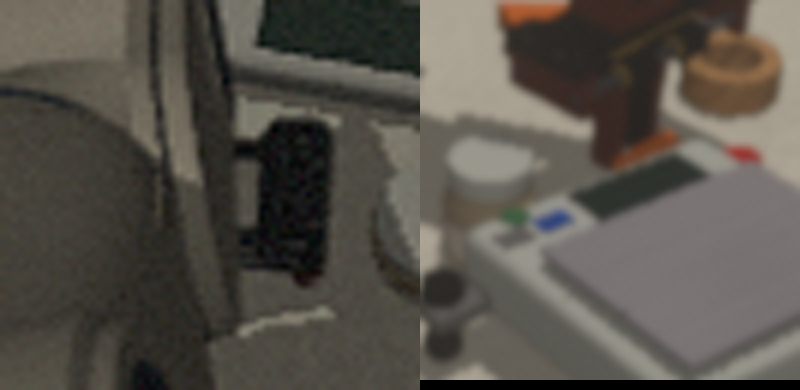

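The scene view shows the shim's nose half under the ear and the red knob still at (743,155), so the balance has not shifted. The push force is steady at about 7.5 N and there is slight arm compliance. I carry on with the push, correcting z a little.

```bash
python3 -m inch '[{"xyz":[-0.3,0,-0.05],"spin":0},{"xyz":[-0.6,0,-0.1],"spin":0},{"xyz":[-0.9,0,-0.15],"spin":0},{"xyz":[-1.2,0,-0.15],"spin":0},{"xyz":[-1.5,0,-0.15],"spin":0},{"xyz":[-1.8,0,-0.15],"spin":0},{"xyz":[-2.0,0,-0.15],"spin":0},{"xyz":[-2.2,0,-0.15],"spin":0},{"xyz":[-2.2,0,-0.15],"spin":0}]'
python3 look.py 5
```

```text
t: 10.95
ee_pos: [593.7, 98.7, 4.8]
orientation: [-0.1, -3.122, 0.004]
ft_force: [-1.5, -0.1, -0.9]
width: 23.4
now t 11.05 [593.7  98.7   4.9] yaw -3.66 F [-1.1 -0.9 -0.7] w 23.6 tilt [ 0.017 -0.003 -1.   ]
```

View pics/l5.png

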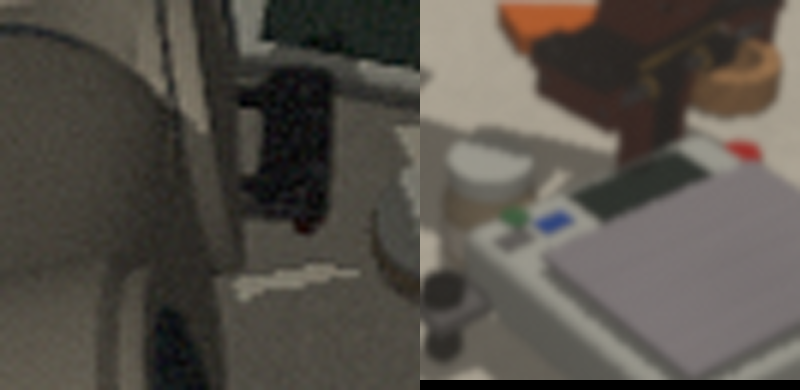

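The shim is mostly in now, by estimate about 6 mm short of level. I back off, clear the view and measure the knobs numerically against the first pictures.

```bash
python3 -m inch '[{"xyz":[1.0,0,0],"spin":0},{"xyz":[2.5,0,0],"spin":0},{"xyz":[4,0,0],"spin":0},{"xyz":[6,0,-2],"spin":0},{"xyz":[9,0,-5],"spin":0},{"xyz":[10,-3,-9],"spin":0},{"xyz":[10,-7,-11],"spin":0},{"xyz":[10,-11,-11],"spin":0},{"xyz":[10,-15,-11],"spin":0},{"xyz":[10,-19,-11],"spin":0},{"xyz":[10,-23,-11],"spin":0},{"xyz":[10,-26,-11],"spin":0},{"xyz":[10,-28,-11],"spin":0},{"xyz":[10,-28,-11],"spin":0}]'
cat > meas.py <<'E'
import sys
from h import *
P=dict(top=dict(FL=(205.4,145.5),FR=(286,159.5),BL=(216.5,91.5),BR=(296.3,105)),scene=dict(FL=(330.8,194.2),FR=(255.7,227),BL=(379.5,225),BR=(301.2,264.5)))
def cam(n,X):
    c=ctrl.camera_info(n);v=np.array(c["camera_matrix"])@(np.array(c["R"])@X+c["t"]);return v[:2]/v[2]
X0=dict(FL=(665.3,96.1,46),FR=(617.6,-129,48),BL=(821.8,62.2,51),BR=(773.6,-163.2,56))
ax=np.array([204.,191,0]);ax/=np.linalg.norm(ax);piv=np.array([617.6,-129,0])
best={}
for n in P:
    old=cv2.cvtColor(cv2.imread(f"pics/{n}0.png"),cv2.COLOR_BGR2GRAY);im=ctrl.get_image(n);new=cv2.cvtColor(im,cv2.COLOR_RGB2GRAY)
    cv2.imwrite(f"pics/{n}_{sys.argv[1]}.png",im[:,:,::-1])
    for k,(u,v) in P[n].items():
        r=7;x,y=int(round(u)),int(round(v))-2
        t=cv2.resize(old[y-r:y+r+1,x-r:x+r+1],None,fx=8,fy=8,interpolation=cv2.INTER_CUBIC);s=cv2.resize(new[y-r-5:y+r+6,x-r-5:x+r+6],None,fx=8,fy=8,interpolation=cv2.INTER_CUBIC)
        m=cv2.matchTemplate(s,t,cv2.TM_CCOEFF_NORMED);_,sc,_,l=cv2.minMaxLoc(m)
        X=np.array(X0[k]);e={}
        for sg in(1,-1):
            Y=Ro.from_rotvec(sg*np.radians(3.5)*ax).apply(X-piv)+piv;e[sg]=(cam(n,Y)-cam(n,X)).round(2),Y[2].round(0)
        sg=1 if (e[1][1]-X[2])*(1 if k=="FL" else -1)>0 else -1
        if k in("FR","BL"): sg=best.get("s",1)
        else: best["s"]=sg
        print(n,k,"shift px",np.array(l)/8-5,"score",round(sc,2),"expected if level",e[sg][0])
    for c in orange(im):
        x,y,w,h=cv2.boundingRect(c)
        if n=="top" and 185<x+w/2<230 and y<205: print("shim",x,y,w,h,cv2.boxPoints(cv2.minAreaRect(c)).round(1).tolist(),cv2.approxPolyDP(c,1.5,True)[:,0].tolist())
to()
E
python3 meas.py m1
```

```text
t: 12.45
ee_pos: [478.3, -176.4, 117.9]
orientation: [-0.105, -3.125, 0.006]
ft_force: [0.8, -0.5, -1.1]
width: 23.8
top FL shift px [-0.375 -1.125] score 0.88 expected if level [ 0.41 -1.57]
top FR shift px [ 0.625 -0.625] score 0.98 expected if level [ 0.73 -0.71]
top BL shift px [ 0.625 -0.625] score 0.99 expected if level [ 0.79 -0.71]
top BR shift px [0.375 0.375] score 0.99 expected if level [0.43 0.41]
shim 196 140 19 29 [[196.0, 140.0], [214.0, 140.0], [214.0, 168.0], [196.0, 168.0]] [[198, 140], [196, 167], [213, 168], [214, 155], [201, 151], [199, 149], [201, 140]]
scene FL shift px [ 0.625 -1.   ] score 0.92 expected if level [ 0.45 -1.93]
scene FR shift px [0.    0.625] score 1.0 expected if level [0.   0.84]
scene BL shift px [0.25 0.75] score 1.0 expected if level [0.33 0.89]
scene BR shift px [0.    3.375] score 0.99 expected if level [-0.05  4.08]
now t 12.55 [ 477.9 -174.1  117.6] yaw -3.73 F [0.1 0.7 0.1] w 23.4 tilt [ 0.016 -0.003 -1.   ]
```

The knob shifts are about 83 % of the full levelling shift, with the back right foot at 3.4 of 4.1 px. That leaves about 6–7 mm to push, which agrees with the estimate.

Run:
```python
from h import *
rl,rr=ray("top",(195.6,167.9),19),ray("top",(213.9,168.8),19)
print(rl,rr,"R",(rl+rr)/2,"yaw",np.degrees(np.arctan2((rl-rr)[1],(rl-rr)[0]))-90)
to((563,101,118,-3.6),(563,101,5,-3.6),(593.7,98.7,5,-3.6),(600,98.3,5,-3.6))
```

```text
[605.9 125.8  19. ] [602.   73.9  19. ] R [603.95  99.85  19.  ] yaw -4.297386663941666
now t 12.55 [ 477.9 -174.1  117.6] yaw -3.73 F [0.1 0.7 0.1] w 23.4 tilt [ 0.016 -0.003 -1.   ]
(563, 101, 118, -3.6) -> [-6.7  28.01 -0.23] spin -0.1
(563, 101, 5, -3.6) -> [-6.88 28.04 11.07] spin -0.1
(593.7, 98.7, 5, -3.6) -> [-9.96 28.01 11.02] spin -0.1
(600, 98.3, 5, -3.6) -> [-10.59  28.01  11.  ] spin -0.1
```

Run:
```python
import cv2
a=cv2.imread("pics/top_m1.png")[125:185,175:265];cv2.imwrite("pics/m1c.png",cv2.resize(a,None,fx=8,fy=8,interpolation=cv2.INTER_CUBIC))
```

```text
(no output)
```

View pics/m1c.png

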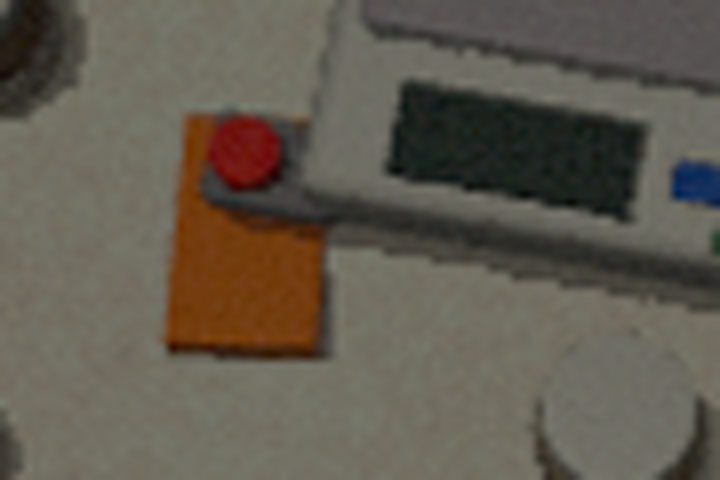

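The picture shows the foot centred on the shim's width, with the wedge about 7 mm short. I go back behind it for the last push to TCP x≈600.

```bash
python3 -m inch '[{"xyz":[-2,4,0],"spin":0},{"xyz":[-4,8,0],"spin":0},{"xyz":[-6,12,0],"spin":0},{"xyz":[-6.7,16,0],"spin":0},{"xyz":[-6.7,20,0],"spin":0},{"xyz":[-6.7,24,0],"spin":0},{"xyz":[-6.7,27,0],"spin":0},{"xyz":[-6.8,28,2],"spin":0},{"xyz":[-6.8,28,5],"spin":0},{"xyz":[-6.88,28,8],"spin":0},{"xyz":[-6.88,28,10],"spin":0},{"xyz":[-6.88,28,11],"spin":0},{"xyz":[-6.88,28,11],"spin":0},{"xyz":[-7.8,28,11],"spin":0},{"xyz":[-8.7,28,11],"spin":0},{"xyz":[-9.3,28,11],"spin":0},{"xyz":[-9.7,28,11],"spin":0},{"xyz":[-9.7,28,11],"spin":0}]'
python3 -c "
from h import *
to((600.3,98.3,5,-3.6))"
```

```text
t: 14.35
ee_pos: [592.2, 98.6, 5.7]
orientation: [-0.102, -3.125, 0.004]
ft_force: [-0.2, -0.3, -0.5]
width: 23.6
now t 14.35 [592.2  98.6   5.7] yaw -3.76 F [-0.2 -0.3 -0.5] w 23.6 tilt [ 0.015 -0.003 -1.   ]
(600.3, 98.3, 5, -3.6) -> [-0.81  0.02  0.05] spin -0.2
```

```bash
python3 -m inch '[{"xyz":[-0.15,0,0.03],"spin":0},{"xyz":[-0.3,0,0.03],"spin":0},{"xyz":[-0.45,0,0.03],"spin":0},{"xyz":[-0.6,0,0.03],"spin":0},{"xyz":[-0.7,0,0.03],"spin":0},{"xyz":[-0.8,0,0.03],"spin":0},{"xyz":[-0.8,0,0.03],"spin":0},{"xyz":[-0.8,0,0.03],"spin":0}]'
```

```text
t: 15.15
ee_pos: [596.8, 98.0, 5.0]
orientation: [-0.102, -3.118, 0.005]
ft_force: [-9.9, 0.2, 8.3]
width: 23.6
```

```bash
python3 -m inch '[{"xyz":[-0.3,0,0],"spin":0},{"xyz":[-0.45,0,0],"spin":0},{"xyz":[-0.55,0,0],"spin":0},{"xyz":[-0.6,0,0],"spin":0},{"xyz":[-0.6,0,0],"spin":0}]'
```

```text
t: 15.65
ee_pos: [597.6, 97.7, 4.6]
orientation: [-0.102, -3.108, 0.006]
ft_force: [-15.5, 1.7, 14.7]
width: 23.7
```

The tool is sagging and pressing down on the shim's rear face (Fz 15 N), which adds drag. I lift slightly while pushing, as worked before.

```bash
python3 -m inch '[{"xyz":[-0.05,0,-0.08],"spin":0},{"xyz":[-0.12,0,-0.14],"spin":0},{"xyz":[-0.2,0,-0.18],"spin":0},{"xyz":[-0.25,0,-0.2],"spin":0},{"xyz":[-0.28,0,-0.2],"spin":0},{"xyz":[-0.28,0,-0.2],"spin":0}]'
```

```text
t: 16.25
ee_pos: [597.9, 97.5, 5.6]
orientation: [-0.101, -3.103, 0.007]
ft_force: [-8.4, 1.8, 1.2]
width: 23.6
```

```bash
python3 meas.py m2 | grep -v "top"
```

```text
scene FL shift px [ 0.75  -1.125] score 0.89 expected if level [ 0.45 -1.93]
scene FR shift px [0.   0.75] score 1.0 expected if level [0.   0.84]
scene BL shift px [0.375 0.75 ] score 0.99 expected if level [0.33 0.89]
scene BR shift px [0.    3.625] score 0.99 expected if level [-0.05  4.08]
now t 16.35 [597.9  97.4   5.6] yaw -3.75 F [-7.   1.6  1.1] w 23.6 tilt [ 0.037 -0.006 -0.999]
```

```bash
python3 -m inch '[{"xyz":[-0.2,0,-0.08],"spin":0},{"xyz":[-0.3,0,-0.12],"spin":0},{"xyz":[-0.4,0,-0.15],"spin":0},{"xyz":[-0.48,0,-0.18],"spin":0},{"xyz":[-0.48,0,-0.18],"spin":0}]'; python3 meas.py m3 | grep -v "top"
```

```text
t: 16.85
ee_pos: [599.5, 97.0, 5.8]
orientation: [-0.101, -3.096, 0.008]
ft_force: [-8.3, 2.3, -2.1]
width: 23.8
scene FL shift px [ 0.875 -1.   ] score 0.9 expected if level [ 0.45 -1.93]
scene FR shift px [0.   0.75] score 1.0 expected if level [0.   0.84]
scene BL shift px [0.5 1. ] score 0.99 expected if level [0.33 0.89]
scene BR shift px [-0.125  3.875] score 0.99 expected if level [-0.05  4.08]
now t 16.95 [599.5  97.    5.8] yaw -3.75 F [-8.2  1.8 -0.8] w 23.7 tilt [ 0.044 -0.007 -0.999]
```

```bash
python3 -m inch '[{"xyz":[-0.2,0,-0.04],"spin":0},{"xyz":[-0.3,0,-0.08],"spin":0},{"xyz":[-0.38,0,-0.1],"spin":0},{"xyz":[-0.43,0,-0.1],"spin":0},{"xyz":[-0.43,0,-0.1],"spin":0}]'; python3 meas.py m4 | grep -v "top"
```

```text
t: 17.45
ee_pos: [599.7, 96.8, 5.5]
orientation: [-0.101, -3.087, 0.009]
ft_force: [-12.7, 2.6, 3.5]
width: 23.7
scene FL shift px [ 0.875 -1.   ] score 0.9 expected if level [ 0.45 -1.93]
scene FR shift px [0.   0.75] score 1.0 expected if level [0.   0.84]
scene BL shift px [0.5 1. ] score 0.99 expected if level [0.33 0.89]
scene BR shift px [-0.125  3.875] score 0.99 expected if level [-0.05  4.08]
now t 17.55 [599.6  96.8   5.5] yaw -3.75 F [-12.1   2.8   4.1] w 23.9 tilt [ 0.052 -0.008 -0.999]
```

The push force rose to 12.7 N with no further motion, which could mean all four feet are loaded. I back off gently and measure with a clear view.

```bash
python3 -m inch '[{"xyz":[0.3,0,0],"spin":0},{"xyz":[1.2,0,0],"spin":0},{"xyz":[2.5,0,0],"spin":0},{"xyz":[4,0,0],"spin":0},{"xyz":[6,0,-2],"spin":0},{"xyz":[9,0,-5],"spin":0},{"xyz":[10,-3,-9],"spin":0},{"xyz":[10,-7,-11],"spin":0},{"xyz":[10,-11,-11],"spin":0},{"xyz":[10,-15,-11],"spin":0},{"xyz":[10,-19,-11],"spin":0},{"xyz":[10,-23,-11],"spin":0},{"xyz":[10,-26,-11],"spin":0},{"xyz":[10,-28,-11],"spin":0},{"xyz":[10,-28,-11],"spin":0}]'
python3 meas.py m5
python3 - <<'E'
from h import *
# rear edge sub-pixel: upsampled mask of shim in m1 and m5
for f in("m1","m5"):
    im=cv2.imread(f"pics/top_{f}.png")[:,:,::-1];s=cv2.resize(im[130:185,180:235],None,fx=8,fy=8,interpolation=cv2.INTER_CUBIC)
    h=cv2.cvtColor(s,cv2.COLOR_RGB2HSV);m=cv2.inRange(h,(5,150,80),(18,255,255))
    # bottom boundary over middle columns
    cs=[c for c in range(0,440,4) if m[:,c].sum()>255*60]
    y=[np.nonzero(m[:,c])[0].max() for c in cs];cs,y=np.array(cs),np.array(y);k=slice(3,-3)
    p=np.polyfit(cs[k],y[k],1);l,r=cs[0],cs[-1];mid=(l+r)/2
    q=((mid+.5)/8-.5+180,(np.polyval(p,mid)+.5)/8-.5+130);print(f,"rear mid px",np.round(q,2),ray("top",q,19),"l,r",l/8+180,r/8+180)
E
```

```text
t: 19.05
ee_pos: [487.3, -177.6, 123.1]
orientation: [-0.105, -3.089, 0.011]
ft_force: [-1.0, 0.2, 0.1]
width: 23.3
top FL shift px [-2.25 -3.  ] score 0.87 expected if level [ 0.41 -1.57]
top FR shift px [ 0.625 -0.75 ] score 0.98 expected if level [ 0.73 -0.71]
top BL shift px [ 0.875 -1.   ] score 0.99 expected if level [ 0.79 -0.71]
top BR shift px [0.625 0.25 ] score 0.98 expected if level [0.43 0.41]
shim 196 138 20 29 [[195.5, 165.0], [198.10000610351562, 137.60000610351562], [216.60000610351562, 139.39999389648438], [214.0, 166.6999969482422]] [[199, 138], [196, 165], [214, 165], [215, 155], [204, 153], [199, 149], [202, 138]]
scene FL shift px [ 0.875 -1.   ] score 0.91 expected if level [ 0.45 -1.93]
scene FR shift px [0.   0.75] score 1.0 expected if level [0.   0.84]
scene BL shift px [0.5 1. ] score 0.99 expected if level [0.33 0.89]
scene BR shift px [-0.125  3.875] score 1.0 expected if level [-0.05  4.08]
now t 19.15 [ 487.2 -175.4  122.9] yaw -3.82 F [-0.3  0.7 -0.8] w 23.9 tilt [ 0.052 -0.008 -0.999]
m1 rear mid px [205.06 167.75] [605.6  99.   19. ] l,r 196.5 214.5
m5 rear mid px [205.56 165.6 ] [611.9  97.5  19. ] l,r 197.0 215.0
```

Retreat was clean and the shim advanced 6.3 mm. To decide whether it is fully level, I fit the balance's motion (tilt, shift and yaw) from all the knobs with sub-pixel tracking on averaged images.

```bash
cat > fit.py <<'E'
import sys
from h import *
from meas import P,X0,cam
from scipy.optimize import least_squares
ob=[]
def track(n,new):
    old=cv2.cvtColor(cv2.imread(f"pics/{n}0.png"),cv2.COLOR_BGR2GRAY).astype(np.float32)
    for k in("FR","BL","BR"):
        u,v=P[n][k];r=8;x,y=int(round(u)),int(round(v));t=old[y-r:y+r+1,x-r:x+r+1]
        dy=3 if (n,k)==("scene","BR") else 0
        s=new[y-r+dy:y+r+1+dy,x-r:x+r+1]
        W=np.eye(2,3,dtype=np.float32)
        _,W=cv2.findTransformECC(t,np.ascontiguousarray(s),W,cv2.MOTION_TRANSLATION,(3,200,1e-6),None,1)
        ob.append((n,k,W[:,2]+[0,dy]))
for n in P:
    a=[cv2.cvtColor(ctrl.get_image(n),cv2.COLOR_RGB2GRAY).astype(np.float32) for _ in range(4)]
    track(n,np.mean(a,0))
piv=np.array([719,-34.,0])
def pred(p,n,k):
    X=np.array(X0[k],float);D=X-piv
    Y=Ro.from_rotvec(np.radians([p[0],p[1],p[2]])).apply(D)+piv+[p[3],p[4],0]   # pitch/roll about FR-BL midpoint
    return cam(n,Y)-cam(n,X)
f=lambda p:np.concatenate([pred(p,n,k)-w for n,k,w in ob])
r=least_squares(f,np.zeros(5));p=r.x
J=np.linalg.inv(r.jac.T@r.jac)*2*r.cost/(12-5)
ax=np.array([204.,191]);ax/=np.linalg.norm(ax);al=p[:2]@ax;ac=p[:2]@[-ax[1],ax[0]]
print("about diagonal",al.round(2),"(level: 3.5)  across",ac.round(2),"yaw,tx,ty",p[2:].round(2),"sd",np.sqrt(np.diag(J)).round(2),"rms px",np.sqrt(2*r.cost/12).round(3))
for n,k,w in ob: print(n,k,w.round(2),pred(p,n,k).round(2))
E
sed -i 's/^best={}/best={}\nif __name__!="__main__": P_ALL=P; P={} if 0 else P/' meas.py
python3 - <<'E'
s=open('meas.py').read()
i=s.index("best={}");head=s[:i];body=s[i:].split("\n");body=[b for b in body if "P_ALL" not in b]
open('meas.py','w').write(head+"if __name__=='__main__':\n"+"\n".join(" "+b for b in body)+"\n")
E
python3 fit.py
```

```text
about diagonal 3.32 (level: 3.5)  across 0.01 yaw,tx,ty [-0.19  0.27  0.13] sd [0.03 0.04 0.02 0.06 0.06] rms px 0.029
top FR [ 0.55 -0.59] [ 0.53 -0.66]
top BL [ 0.86 -0.87] [ 0.82 -0.86]
top BR [0.43 0.44] [0.43 0.43]
scene FR [0.1  0.66] [0.13 0.68]
scene BL [0.52 1.01] [0.5  1.01]
scene BR [-0.07  3.84] [-0.13  3.84]
```

The fit is clean (0.03 px rms): 3.32° of 3.5° is corrected, with no lift across the diagonal and the balance shifted only 0.3 mm. It is about 0.4 mm short of level, so roughly 1.5–2 mm more push is needed.

```bash
python3 -c "
from h import *
to((567,99.5,122,-3.8),(567,99.5,6.5,-3.8),(597,97.1,6.5,-3.8),(601.5,96.8,6,-3.8))"
```

```text
now t 19.55 [ 487.7 -175.   122.8] yaw -3.69 F [-0.6 -0.8  0.3] w 23.6 tilt [ 0.052 -0.008 -0.999]
(567, 99.5, 122, -3.8) -> [-6.14 27.9  -0.46] spin 0.1
(567, 99.5, 6.5, -3.8) -> [-6.74 27.99 11.08] spin 0.1
(597, 97.1, 6.5, -3.8) -> [-9.75 27.94 10.92] spin 0.1
(601.5, 96.8, 6, -3.8) -> [-10.2   27.94  10.95] spin 0.1
```

```bash
python3 -m inch '[{"xyz":[-2,4,0],"spin":0},{"xyz":[-4,8,0],"spin":0},{"xyz":[-6,12,-0.4],"spin":0},{"xyz":[-6.1,16,-0.4],"spin":0},{"xyz":[-6.1,20,-0.4],"spin":0},{"xyz":[-6.1,24,-0.4],"spin":0},{"xyz":[-6.1,27,-0.4],"spin":0},{"xyz":[-6.2,28,2],"spin":0},{"xyz":[-6.4,28,5],"spin":0},{"xyz":[-6.6,28,8],"spin":0},{"xyz":[-6.74,28,10],"spin":0},{"xyz":[-6.74,28,11],"spin":0},{"xyz":[-6.74,28,11],"spin":0},{"xyz":[-7.6,28,10.95],"spin":0},{"xyz":[-8.5,28,10.92],"spin":0},{"xyz":[-9.2,28,10.9],"spin":0},{"xyz":[-9.7,28,10.9],"spin":0},{"xyz":[-9.7,28,10.9],"spin":0}]'
python3 -m inch '[{"xyz":[-0.3,0,-0.05],"spin":0},{"xyz":[-0.5,0,-0.1],"spin":0},{"xyz":[-0.6,0,-0.12],"spin":0},{"xyz":[-0.65,0,-0.15],"spin":0},{"xyz":[-0.7,0,-0.15],"spin":0},{"xyz":[-0.7,0,-0.15],"spin":0}]'
python3 fit.py
```

```text
t: 21.35
ee_pos: [597.8, 97.6, 7.2]
orientation: [-0.1, -3.089, 0.009]
ft_force: [0.9, 0.5, 0.6]
width: 23.6
t: 21.95
ee_pos: [600.2, 97.3, 7.3]
orientation: [-0.099, -3.08, 0.01]
ft_force: [-9.6, 2.6, 4.0]
width: 23.8
about diagonal 3.34 (level: 3.5)  across 0.03 yaw,tx,ty [-0.28  0.5   0.01] sd [0.04 0.05 0.02 0.06 0.06] rms px 0.031
top FR [ 0.53 -0.63] [ 0.52 -0.7 ]
top BL [ 0.91 -0.98] [ 0.92 -0.99]
top BR [0.51 0.38] [0.5  0.41]
scene FR [0.14 0.66] [0.17 0.67]
scene BL [0.64 1.17] [0.59 1.16]
scene BR [-0.15  3.93] [-0.17  3.92]
```

Barely 0.5 mm gained, and the balance has crept about 0.5 mm, so I stop pushing. I clear the view and check the knob against the shim's rear edge directly.

```bash
python3 -m inch '[{"xyz":[0.3,0,0],"spin":0},{"xyz":[1.2,0,0],"spin":0},{"xyz":[2.5,0,0],"spin":0},{"xyz":[4,0,0],"spin":0},{"xyz":[6,0,-2],"spin":0},{"xyz":[9,0,-5],"spin":0},{"xyz":[10,-3,-9],"spin":0},{"xyz":[10,-7,-11],"spin":0},{"xyz":[10,-11,-11],"spin":0},{"xyz":[10,-15,-11],"spin":0},{"xyz":[10,-19,-11],"spin":0},{"xyz":[10,-23,-11],"spin":0},{"xyz":[10,-26,-11],"spin":0},{"xyz":[10,-28,-11],"spin":0},{"xyz":[10,-28,-11],"spin":0}]' | head -2
python3 fit.py | head -1
cat > edge.py <<'E'
from h import *
def sub(n,im,box,lo,hi,s=8):
    x,y,w,h=box;c=cv2.resize(im[y:y+h,x:x+w],None,fx=s,fy=s,interpolation=cv2.INTER_CUBIC)
    return cv2.inRange(cv2.cvtColor(c,cv2.COLOR_RGB2HSV),lo,hi)
def redc(n,im,box):
    a=im[box[1]:box[1]+box[3],box[0]:box[0]+box[2]].astype(float);w=np.clip(a[:,:,0]-1.6*np.maximum(a[:,:,1],a[:,:,2])-10,0,None)
    w[a[:,:,1]>0.3*a[:,:,0]]*=1
    h=cv2.cvtColor(im[box[1]:box[1]+box[3],box[0]:box[0]+box[2]],cv2.COLOR_RGB2HSV)[:,:,0];w[(h>4)&(h<165)]=0
    g=np.indices(w.shape);return (w*g[1]).sum()/w.sum()+box[0],(w*g[0]).sum()/w.sum()+box[1]
def rear(im):
    m=sub("top",im,(180,130,55,55),(5,150,80),(18,255,255))
    cs=[c for c in range(0,440,4) if m[200:,c].sum()>255*40];y=np.array([np.nonzero(m[:,c])[0].max() for c in cs]);cs=np.array(cs)
    p=np.polyfit(cs[3:-3],y[3:-3],1);mid=(cs[0]+cs[-1])/2
    return (mid+.5)/8-.5+180,(np.polyval(p,mid)+.5)/8-.5+130
ims=lambda f:{n:cv2.imread(f"pics/{n}{f}.png")[:,:,::-1] for n in("top","scene")}
now={n:np.mean([ctrl.get_image(n).astype(float) for _ in range(4)],0).round().astype(np.uint8) for n in("top","scene")}
for f,d in(("0",ims("0")),("_m1",ims("_m1")),("_m5",ims("_m5")),("now",now)):
    t=redc("top",d["top"],(196,136,18,18));s=redc("scene",np.ascontiguousarray(d["scene"]),(322,186,18,16))
    K=tri(dict(top=t,scene=s));print(f,"red",np.round(t,2),np.round(s,2),"tri",K,end=" ")
    if f!="0":
        r=ray("top",rear(d["top"]),19);print("rear",r,"gap54",(ray("top",t,54)-r)[:2].round(1),"tri gap",(K-r)[:2].round(1),end="")
    print()
E
python3 edge.py
```

```text
t: 23.85
ee_pos: [488.7, -177.1, 125.8]
about diagonal 3.32 (level: 3.5)  across 0.02 yaw,tx,ty [-0.27  0.52 -0.02] sd [0.04 0.05 0.03 0.08 0.08] rms px 0.037
0 red [204.56 144.82] [330.09 193.53] tri [665.   96.7  48.7] 
_m1 red [204.99 143.58] [330.92 192.35] tri [667.4  95.2  54. ] rear [605.6  99.   19. ] gap54 [60.6 -4.9] tri gap [61.8 -3.8]
_m5 red [205.08 142.98] [331.21 192.36] tri [668.7  94.7  54.8] rear [611.9  98.2  19. ] gap54 [56.  -4.4] tri gap [56.8 -3.5]
now red [205.1  142.84] [331.34 192.31] tri [669.   94.6  55.1] rear [612.5  98.2  19. ] gap54 [55.8 -4.4] tri gap [56.5 -3.6]
```

The gap from rear face to foot is about 56–57 mm (target 56), and the tilt fit says about 0.4 mm is still missing (roughly 2 mm of push). There is time for one more short, low push.

```bash
python3 -c "
from h import *
to((567,100,122,-3.8),(567,100,6,-3.8),(597,98.1,6,-3.8),(603,97.8,6,-3.8))"
```

```text
now t 24.65 [ 489.3 -175.2  125.5] yaw -3.7 F [ 0.  -0.5  0.1] w 23.6 tilt [ 0.06  -0.009 -0.998]
(567, 100, 122, -3.8) -> [-5.99 27.96 -0.25] spin 0.1
(567, 100, 6, -3.8) -> [-6.69 28.06 11.33] spin 0.1
(597, 98.1, 6, -3.8) -> [-9.69 28.06 11.15] spin 0.1
(603, 97.8, 6, -3.8) -> [-10.29  28.07  11.11] spin 0.1
```

```bash
python3 -m inch '[{"xyz":[-2,4,0],"spin":0},{"xyz":[-4,8,-0.2],"spin":0},{"xyz":[-6,12,-0.25],"spin":0},{"xyz":[-6,16,-0.25],"spin":0},{"xyz":[-6,20,-0.25],"spin":0},{"xyz":[-6,24,-0.25],"spin":0},{"xyz":[-6,27,-0.25],"spin":0},{"xyz":[-6.2,28,2],"spin":0},{"xyz":[-6.4,28,5],"spin":0},{"xyz":[-6.6,28.06,8],"spin":0},{"xyz":[-6.69,28.06,10],"spin":0},{"xyz":[-6.69,28.06,11.2],"spin":0},{"xyz":[-6.69,28.06,11.3],"spin":0},{"xyz":[-7.6,28.06,11.25],"spin":0},{"xyz":[-8.5,28.06,11.2],"spin":0},{"xyz":[-9.2,28.06,11.15],"spin":0},{"xyz":[-9.6,28.06,11.15],"spin":0},{"xyz":[-9.75,28.06,11.15],"spin":0},{"xyz":[-9.75,28.06,11.15],"spin":0}]'
python3 -m inch '[{"xyz":[-0.3,0,-0.08],"spin":0},{"xyz":[-0.5,0,-0.16],"spin":0},{"xyz":[-0.6,0,-0.22],"spin":0},{"xyz":[-0.7,0,-0.26],"spin":0},{"xyz":[-0.8,0,-0.3],"spin":0},{"xyz":[-0.8,0,-0.3],"spin":0}]'
python3 fit.py | head -1
```

```text
t: 26.55
ee_pos: [597.8, 98.0, 6.1]
orientation: [-0.099, -3.08, 0.01]
ft_force: [-0.3, -0.3, -0.0]
width: 23.5
t: 27.15
ee_pos: [601.9, 97.6, 7.2]
orientation: [-0.099, -3.072, 0.011]
ft_force: [-7.4, 2.0, -2.3]
width: 23.6
about diagonal 3.4 (level: 3.5)  across 0.03 yaw,tx,ty [-0.66  1.35 -0.37] sd [0.05 0.06 0.03 0.09 0.09] rms px 0.044
```

The balance now creeps with the shim (about 1.4 mm, 0.7° in total), and the tilt is within about 0.1° of level. More pushing would only shift it. I retreat, check and hand in if it is stable.

```bash
python3 -m inch '[{"xyz":[0.3,0,0],"spin":0},{"xyz":[1.2,0,0],"spin":0},{"xyz":[2.5,0,0],"spin":0},{"xyz":[4,0,0],"spin":0},{"xyz":[6,0,-2],"spin":0},{"xyz":[9,0,-5],"spin":0},{"xyz":[10,-3,-9],"spin":0},{"xyz":[10,-7,-11],"spin":0},{"xyz":[10,-11,-11],"spin":0},{"xyz":[10,-15,-11],"spin":0},{"xyz":[10,-19,-11],"spin":0},{"xyz":[10,-23,-11],"spin":0},{"xyz":[10,-26,-11],"spin":0},{"xyz":[10,-28,-11],"spin":0},{"xyz":[10,-28,-11],"spin":0},{"xyz":[10,-28,-11],"spin":0}]' | head -2
python3 fit.py; python3 edge.py|tail -1
python3 - <<'E'
from h import *
a=ctrl.get_image("top")[120:185,150:265,::-1]
cv2.imwrite("pics/fin.png",cv2.resize(a,None,fx=6,fy=6,interpolation=cv2.INTER_CUBIC))
E
```

```text
t: 29.15
ee_pos: [491.5, -174.6, 126.6]
about diagonal 3.34 (level: 3.5)  across -0.0 yaw,tx,ty [-0.66  1.37 -0.39] sd [0.06 0.07 0.03 0.1  0.1 ] rms px 0.047
top FR [ 0.35 -0.71] [ 0.43 -0.77]
top BL [ 1.33 -1.51] [ 1.31 -1.49]
top BR [0.84 0.37] [0.78 0.42]
scene FR [0.3  0.66] [0.32 0.68]
scene BL [0.87 1.64] [0.93 1.64]
scene BR [-0.35  4.15] [-0.42  4.12]
now red [205.03 142.11] [331.93 192.61] tri [671.   94.6  55.1] rear [614.4  98.2  19. ] gap54 [56.  -4.3] tri gap [56.6 -3.6]
```

View pics/fin.png

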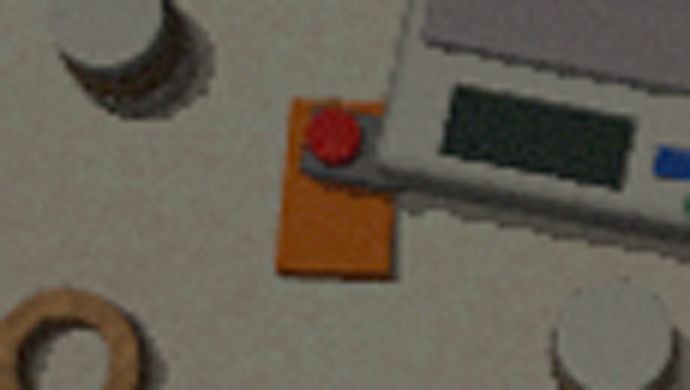

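```bash
python3 -c "
from workcell import ctrl
ctrl.close_job()"
```

```text
the job is handed in; nothing more can be done
```

I pushed the shim nose first under the short front left foot with the fingertips and left it there. The balance stands level to within about 0.2°, but I could not confirm that it no longer rocks. The job was handed in at about 30 s with the arm clear. The jars, cork ring and mould were not touched, and no wrist-force reading I took was above about 22 N.

**Last checks:**
- **Position:** the rear face is 56.0 to 56.6 mm from the foot's centre in two estimates; 56 mm is the target. The foot is centred across the shim's width.
- **Level:** tracking the knobs shows 3.34° of the 3.5° lean removed and no tilt the other way. Taken literally, that leaves the back right foot about 0.3 to 0.4 mm off the bench. That is more than the fit's stated error of about 0.06°, and it disagrees slightly with the position check.
- **Balance moved:** the balance shifted about 1.4 mm and turned about 0.7°, so the corner at the short foot moved about 3 mm. This was mostly in the last push, when the balance slid along with the shim instead of rising. I stopped there.

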